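# Open the child-safe used-cell pot

## Task

Open the used-cell collection pot: its child-safe cap must be pushed down against its spring and, while down, turned anticlockwise (seen from above) as far as it goes. Then take the cap off and set it down, without dropping it, the right way up and flat on a free part of the floor of the grey parts tray. Leave the parts in the tray where they lie, and let go of the cap.

Things in the scene. Friction and masses are not known exactly. Their poses are not given: they have to be found in the camera images.
- cap_wing (a point): White cap, 60 g, 50 mm high: plug 57 mm wide, on it a grip disc 66 mm wide and 8 mm thick, on that an upright bar (wing) 56 long, 16 wide, 24 high. Point on the cap's axis, 12 mm above the disc's top, 11 mm below the wing's top; 41 mm above the desk when the cap stands on the tray floor, 100 mm when locked on the pot. x along the wing, y across it, z up. Locked: wing along the pot's x axis.
- cap_foot (a point): Centre of the cap's flat underside, 39 mm below the wing point. Three lugs here reach out to 35 mm radius, hooked under lips inside the pot's rim. Teeth bar the turn until the cap is pushed down 5 mm (hard stop at 8 mm). Held down, it turns anticlockwise (+ about z) to a stop at about 52 degrees; from 41 degrees on the lugs are free. It cannot turn clockwise.
- pot: Grey ribbed collection pot, fixed to the desk: flange 110 mm wide, 6 mm thick; upright shell 86 mm wide, rim 70 mm above the desk. Origin on its axis at desk height, z up. The locked cap's grip disc stands 10 to 18 mm above the rim (2 to 10 mm when pushed down).
- seal_ring (a joint): Sprung ring in the pot under the cap, m: 0 when the cap is locked, positive when pushed down (0.008 at the stop), -0.006 when the cap is free: unlocked and no longer pushed, the cap rises 6 mm above its locked height and stays in the mouth; lift it straight up, clear of the rim after 15 mm. Pushes up with 6 N when locked, 10 N at the stop.
- tray: Dark grey sheet-steel parts tray, 212 x 312 mm, walls 2 mm thick and 20 mm high (22 mm with the rim), floor 2 mm thick; it does not move. Origin at the centre of its underside, on the desk; long side along its y, short side along its x. Three parts lie in a row across it, somewhere along its length; at least one end is empty.
- flange_mid (a point): Bystander in the tray: turned flange, 58 mm diameter, 30 mm high; the point is its centre.
- bushing_mid (a point): Bystander in the tray: plain bushing, 34 mm diameter, 26 mm high; the point is its centre.
- block_mid (a point): Bystander in the tray: flat gauge block, 30 x 35 x 9 mm; the point is its centre.

How it is judged (in metres and radians):
On the way, in this order (a step that is already met when the one before it is completed fails the run):
1. the cap is pushed down by at least 4 mm in the pot (z of cap_wing in the frame of pot below 0.096 m and horizontal distance between cap_wing and pot below 0.006 m), for 0.1 s.
2. the cap is turned past the teeth (by at least 37 degrees) while still on the pot (angle between the x axis of cap_wing and the x axis of pot, either way round above 0.65 rad and horizontal distance between cap_wing and pot below 0.008 m and z of cap_wing in the frame of pot below 0.113 m), for 0.1 s.
At the end, for the whole second after the job is handed in: The cap stands the right way up (within 6 degrees), flat on the floor of the tray (its wing point within 45 mm of the desk, inside the tray walls), at rest and let go (x of cap_wing in the frame of tray between -0.09 and 0.09 m and y of cap_wing in the frame of tray between -0.14 and 0.14 m and z of cap_wing in the frame of tray below 0.045 m and angle between cap_wing's own z axis and vertical below 0.1 rad and linear speed of cap below 0.02 m/s); the robot touches nothing.
It fails at once if the flanged part in the tray is shifted by more than 15 mm (distance of flange_mid from where it was at the start of the episode above 0.015 m).
It fails at once if the bushing in the tray is shifted by more than 15 mm (distance of bushing_mid from where it was at the start of the episode above 0.015 m).
It fails at once if the gauge block in the tray is shifted by more than 15 mm (distance of block_mid from where it was at the start of the episode above 0.015 m).
It fails at once if the cap is dropped or slammed into the tray (faster than 0.6 m/s near it) (height (world z) of cap_wing below 0.07 m and linear speed of cap above 0.6 m/s).
It also fails if it takes over 48 s, if anything falls off the work surface, if the arm or the gripper's body presses on something with over 40 N, if the wrist force passes 120 N, or if a joint passes its speed limit or range.

## Robot

A 6-joint arm with a two-finger parallel gripper is mounted at the origin on a cart in front of the work surface, level with it; the furniture and walls round the work are solid. World frame = base frame: x ahead of the robot, y to its left, z up, the work surface at z = 0. Lengths are in mm, angles in rad, forces in N, time in s.
With the tool pointing down it reaches from about 325 to 750 mm from the base axis. Payload 7.6 kg.
Tool frame: the origin (TCP) lies midway between the tips of the shut fingers; the grasp point (between the pads) lies 19 mm behind it; z points along the fingers, y is the direction in which the jaws open and shut (so a half turn about z gives the same grasp; the last joint's range is limited). The gripper opens to 85 mm and grips with 20 to 120 N. Pads are 22 mm wide; open, the fingers measure 114 mm over their backs; the gripper's body (76 mm by 85 mm) begins 54 mm behind the grasp point. The pads swing forward as they close: fully open they stand 13 mm farther back than shut.
Start: joints at [-1.218, 0.052, 1.401, -0, 1.689, -0.07], TCP at [215.442, -478.78, 231.323] pointing down, gripper open.
Joint ranges: [-2.9, 2.9], [-0.91, 2.17], [0.12, 2.37], [-1.06, 4.2], [0.26, 2.73], [-2.93, 2.93]. Speed limits (rad/s): [2.57, 2.57, 3.01, 3.14, 3.14, 3.14].

## Interface

Orientations are given as [roll, pitch, yaw] about the fixed x, y, z axes, in that order (R = Rz(yaw) Ry(pitch) Rx(roll)).
In Python, from rig import robot gives the robot as it stands. The module is installed in compiled form; this text tells all that it offers.
- The arm moves only by the tool servo_tool, never from a script. Its argument "motion" is a list of rows, each a list of 7 numbers: the closure in counts, from 0 (fully open) to 255 (shut), then the shift along the tool's x, y, z in m, then the turn, a rotation vector about the tool's x, y, z in rad. In form: [[hand, tx, ty, tz, ax, ay, az], ...]. A call has 1 to 20 rows; each row shifts and turns the commanded pose from where the row before left it, along the tool's axes as they then stand; what a row does not reach is not made up. A row lasts 1/8 s, in which the tool goes at most 62.5 mm and 10.7 degrees, less where a joint would pass 70% of its speed; a pose out of reach is approached as far as the arm can. A call is refused whole if a number of a shift passes 0.0625 or a number of a turn 0.188, either way. A call with a gripper value outside its range is refused whole. The fingers move at their own pace and stop on an object; "grip_force" is the grip in N (left out, the last holds). Time passes only in rows, so rows that do not move let the fingers close. It gives the time, the measured TCP pose, the force and the opening at its end, in the units of the state.
- robot.observe(): the state, without advancing time (a new reading comes with each control period).
- robot.capture(name): name is "side" or "top" or "wrist"; returns a dict with "image" (400x640x3 uint8, blue, green, red), "fx", "fy", "cx", "cy" (pixels), "R" (3x3) and "t" (3): a world point X has camera coordinates R X + t; the wrist camera has in their place "mount" (4x4, takes a point from camera to tool coordinates, whose origin is the TCP and whose axes are the flange's). Camera axes: x right, y down, z forward; pixel columns grow to the right and rows downward; lengths in mm; the calibration is good to about 2 mm. A picture is of the moment at which its call begins: read the wrist's pose just before it. There is no depth.
- robot.close_job(): hands the job in, once; it reports no verdict.
Trained networks look in a picture, given as the dict that the camera call returned (one of the last four; its "shot" number tells which), for a name from the list of things; names that differ only in an ending like _2 or _b are one class to them, and where a whole thing is asked for, a point or a joint stands for the part that bears it (a point fixed in the world has none). Each returns a list of dicts, best first, with "confidence" (0 to 1); they miss things now and then, are a little off and sometimes report something else, mostly with a low value. They report only what shows in the picture. A call takes as long as a camera call.
- robot.find_in(thing, picture): "rect" ([left, top, right, bottom] in pixels, round what is visible of it).
The state is a dict: "t": time; "qpos": joint angles; "joint_vel": joint speeds; "effort": joint torques, N m; "position": TCP position; "tcp_rot": TCP orientation; "force": force on the tool from outside, world axes, zero at the start; "torque": the same for the moment, N m; "grip_width": finger opening in mm.
Only numpy, scipy, OpenCV 4.12 (cv2) and the standard library are available. Lean on these libraries where they do the work, as an engineer would, in place of code of your own. Each camera call takes 0.05 s, during which the arm holds its last target.

## Working session

There is one attempt and no reset: what is moved stays moved. The work goes in short steps, Python scripts to look and compute and a tool call to move; the robot and the scene stay as the last step left them, time stands still between calls to the robot, and variables do not carry over. Pictures are saved under pics/ and viewed, and the job is handed in when it is done.

Besides the shell and the picture viewer there is one more tool, called after "Call:" as name([rows], argument=value, ...), one row to a line, values as JSON. servo_tool: Moves the arm, as the interface text tells. Its arguments: {"type":"object","properties":{"motion":{"type":"array","items":{"type":"array","items":{"type":"number"}}},"grip_force":{"type":"number"}},"required":["motion"]}

```bash
ls; mkdir -p pics
python3 - <<'E'
from rig import robot
import cv2,json
s=robot.observe(); print(s)
for n in("side","top","wrist"):
    p=robot.capture(n); cv2.imwrite(f"pics/a_{n}.png",p["image"])
    print(n,{k:(v.tolist() if hasattr(v,'tolist') else v) for k,v in p.items() if k!="image"})
    for t in("cap_wing","pot","tray","flange_mid","bushing_mid","block_mid"):
        print(t,[(r["rect"],round(r["confidence"],2)) for r in robot.find_in(t,p)][:3])
E
```

```text
pics
{'t': 0.0, 'qpos': array([-1.21830619e+00,  5.28338145e-02,  1.40174280e+00, -7.91232312e-06,
        1.68857604e+00, -7.03067325e-02]), 'joint_vel': array([ 0.00048476,  0.00149654,  0.0029122 , -0.0007443 , -0.00051521,
        0.0008972 ]), 'effort': array([ 1.09544631e-03, -3.81665862e+01, -3.60187554e+01,  4.01070929e-05,
        6.18145627e-03, -3.72387667e-07]), 'position': array([ 215.32610763, -478.48206055,  230.46483877]), 'tcp_rot': array([-3.14003595e+00, -1.01748701e-04,  4.22795862e-01]), 'force': array([ 0.24262011, -0.79861658,  0.84060184]), 'torque': array([-0.01267973,  0.0421599 ,  0.03387828]), 'grip_width': 85.46713374605997}
side {'fx': 481.06131148486287, 'fy': 481.06131148486287, 'cx': 324.1246475882848, 'cy': 207.7532498721615, 'R': [[0.9997732802110394, 0.019399324625938064, -0.008778062435163131], [0.0035296559030867083, -0.5575399816499531, -0.8301425843738988], [-0.02099832624910744, 0.8299233910824706, -0.5574820492436581]], 't': [-484.7692227200673, 176.2050219024054, 806.7097508985883], 'shot': 1}
cap_wing [([292.3, 265.5, 335.6, 310.2], 0.57)]

[... 770 characters left out ...]
.7, 342.7, 250.6], 0.89), ([306.4, 178.2, 315.9, 193.1], 0.72)]
flange_mid [([299.4, 200.0, 323.4, 229.5], 0.91)]
bushing_mid [([303.0, 179.9, 316.8, 193.8], 0.56)]
block_mid [([300.8, 154.8, 318.7, 174.9], 0.63)]
wrist {'fx': 297.1615500756324, 'fy': 297.1615500756324, 'cx': 320.89459110433586, 'cy': 201.59053882818188, 'mount': [[-0.0005944525905024037, -0.9635001467874976, -0.26770714179226895, 67.69136491051393], [0.9999989386400585, -0.00021665935831819365, -0.0014407558701999218, -0.2862219456137849], [0.0013301672348646695, -0.2677077141196922, 0.963499252960756, -141.1639190578769], [0.0, 0.0, 0.0, 1.0]], 'shot': 3}
cap_wing []
pot []
tray []
flange_mid []
bushing_mid []
block_mid []
```

Run:
```python
import cv2
a=cv2.imread("pics/a_top.png"); cv2.imwrite("pics/a_topz.png",cv2.resize(a[120:270,170:490],None,fx=2.5,fy=2.5,interpolation=2))
a=cv2.imread("pics/a_side.png"); cv2.imwrite("pics/a_sidez.png",cv2.resize(a[150:370,250:450],None,fx=2.7,fy=2.7,interpolation=2))
```

```text
(no output)
```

View pics/a_top.png

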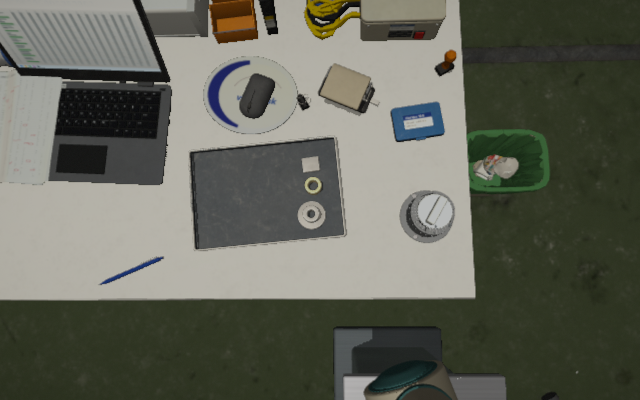

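View pics/a_topz.png

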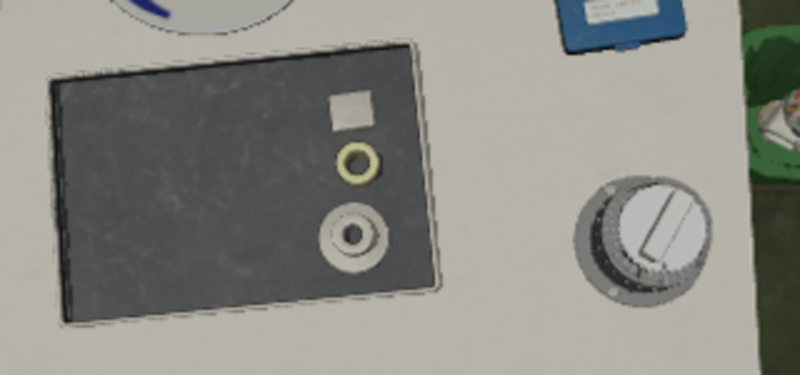

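View pics/a_sidez.png

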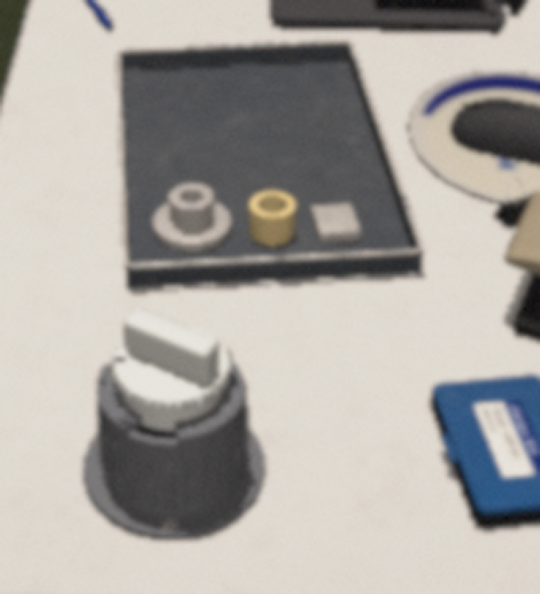

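View pics/a_side.png

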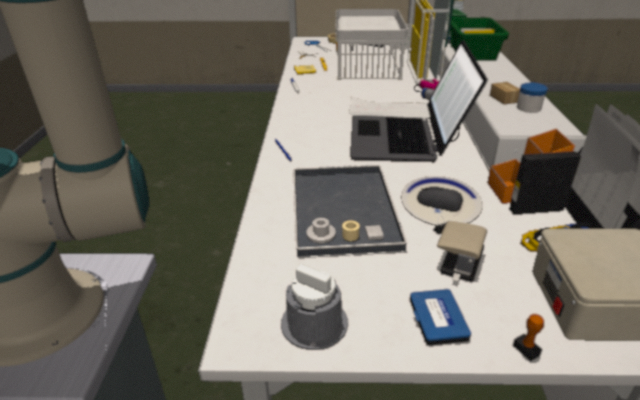

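```bash
cat > h.py <<'E'
import numpy as np,cv2
from scipy.spatial.transform import Rotation as Ro
def ray(p,u,v,s=None):
    d=np.array([(u-p["cx"])/p["fx"],(v-p["cy"])/p["fy"],1.])
    if "R" in p: R=np.array(p["R"]);t=np.array(p["t"]);return -R.T@t,R.T@d
    M=np.array(p["mount"]);T=Ro.from_euler("xyz",s["tcp_rot"]).as_matrix()
    return T@M[:3,3]+s["position"],T@M[:3,:3]@d
def at(p,u,v,z,s=None):
    o,d=ray(p,u,v,s);return (o+d*(z-o[2])/d[2]).round(1)
def proj(p,X,s=None):
    X=np.array(X,float)
    if "R" in p: c=np.array(p["R"])@X+p["t"]
    else:
        M=np.array(p["mount"]);T=Ro.from_euler("xyz",s["tcp_rot"]).as_matrix()
        c=M[:3,:3].T@(T.T@(X-s["position"])-M[:3,3])
    return np.array([p["fx"]*c[0]/c[2]+p["cx"],p["fy"]*c[1]/c[2]+p["cy"]]).round(1)
E
python3 - <<'E'
from h import *; from rig import robot
p=robot.capture("top");q=robot.capture("side")
Z=lambda x,y:(x/2.5+170,y/2.5+120)
print("wing",[at(p,*Z(*c),111) for c in((672,187),(703,196),(660,262),(640,254))])
print("wing c",at(p,*Z(672,224),111),"disc",at(p,*Z(665,230),86))
S=lambda x,y:(x/2.7+250,y/2.7+150)
print("side wing",[at(q,*S(*c),111) for c in((125,318),(137,310),(217,352),(208,362))])
print("flange pot",at(p,*Z(642,241),6), at(q,*S(174,462),4))
print("tray",[at(p,*Z(*c),22) for c in((50,80),(413,43),(438,288),(66,323))])
print("tray s",[at(q,*S(*c),22) for c in((122,52),(350,45),(420,250),(128,263))])
for n,x,y in(("flange",353,237),("bush",358,163),("blk",352,110)): print(n,at(p,*Z(x,y),20))
E
```

```text
wing [array([494.1, -21.4, 111. ]), array([487.1, -43.9, 111. ]), array([438.3, -10.2, 111. ]), array([444.4,   4.2, 111. ])]
wing c [466.4 -20.2 111. ] disc [465.1 -20.4  86. ]
side wing [array([443.9,  -9.3, 111. ]), array([450.2,  -2.4, 111. ]), array([495.7, -36.7, 111. ]), array([490.9, -44.6, 111. ])]
flange pot [466.1 -18.7   6. ] [469.5 -16.9   4. ]
tray [array([605.8, 476.1,  22. ]), array([633.5, 168.9,  22. ]), array([427.3, 150.8,  22. ]), array([401. , 455.4,  22. ])]
tray s [array([406.4, 452.6,  22. ]), array([610.9, 466.1,  22. ]), array([637.6, 167.8,  22. ]), array([431.5, 151.3,  22. ])]
flange [470. 220.  20.]
bush [531.8 215.7  20. ]
blk [577.  220.5  20. ]
```

Call:
servo_tool([
  [0,0.0418,-0.0314,-0.002,0,0,0],
  [0,0.0418,-0.0314,-0.002,0,0,0],
  [0,0.0418,-0.0314,-0.002,0,0,0],
  [0,0.0418,-0.0314,-0.002,0,0,0],
  [0,0.0418,-0.0314,-0.002,0,0,0],
  [0,0.0418,-0.0314,-0.002,0,0,0],
  [0,0.0418,-0.0314,-0.002,0,0,0],
  [0,0.0418,-0.0314,-0.002,0,0,0],
  [0,0.0418,-0.0314,-0.002,0,0,0],
  [0,0.0418,-0.0314,-0.002,0,0,0],
  [0,0,0,0,0,0,0.178],
  [0,0,0,0,0,0,0.178],
  [0,0,0,0,0,0,0.178],
  [0,0,0,0,0,0,0.178],
  [0,0,0,0,0,0,0.178],
  [0,0,0,0,0,0,0.178],
  [0,0,0,0,0,0,0],
])

```text
t: 3.28
position: [467.8, -20.9, 251.3]
tcp_rot: [3.142, -0.0, -0.644]
force: [1.3, -0.7, -1.3]
grip_width: 85.5
```

Run:
```python
from h import *; from rig import robot
s=robot.observe();p=robot.capture("wrist");cv2.imwrite("pics/b_wrist.png",p["image"])
print(s["t"],s["position"],s["tcp_rot"],s["force"],s["qpos"])
for t in("cap_wing","pot"): print(t,[(r["rect"],r["confidence"]) for r in robot.find_in(t,p)][:2])
```

```text
3.275 [467.78618808 -20.90490164 251.31899045] [ 3.14156912e+00 -1.17450316e-04 -6.43560769e-01] [ 1.30544279 -0.65906939 -1.27337346] [-1.23497321e-01 -1.13822108e-01  1.52365457e+00 -7.98146150e-05
  1.73166996e+00  2.09084699e+00]
cap_wing [([286.1, 155.1, 349.8, 220.3], 0.82)]
pot [([276.2, 131.3, 360.7, 219.6], 0.59), ([164.4, 249.2, 199.7, 287.5], 0.2)]
```

View pics/b_wrist.png

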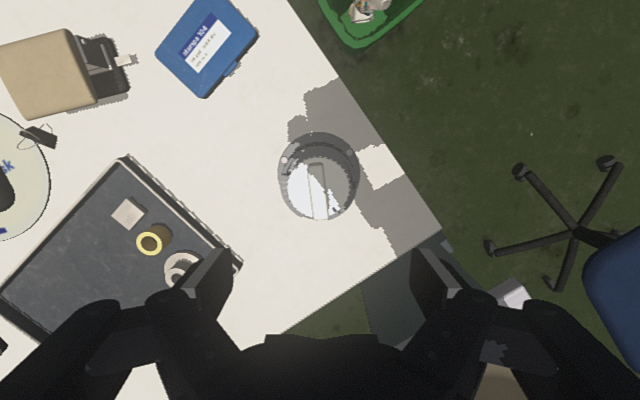

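Run:
```python
import cv2
a=cv2.imread("pics/b_wrist.png"); b=cv2.resize(a[125:230,265:370],None,fx=5.5,fy=5.5,interpolation=2)
cv2.imwrite("pics/b_z.png",cv2.convertScaleAbs(b,alpha=1.2))
```

```text
(no output)
```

View pics/b_z.png

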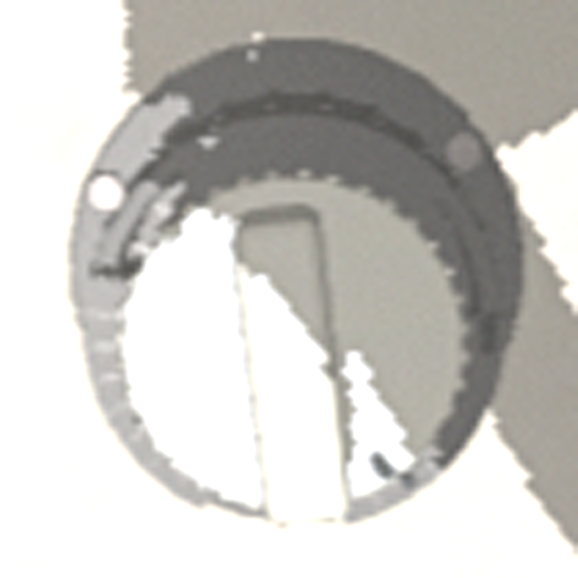

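Run:
```python
from h import *; from rig import robot
a=cv2.imread("pics/b_wrist.png"); b=cv2.resize(a[150:230,280:355],None,fx=7.5,fy=7.5,interpolation=cv2.INTER_CUBIC)
b=np.clip((b.astype(float)-110)*1.75,0,255).astype('uint8');cv2.imwrite("pics/b_z2.png",b)
s=robot.observe();p=robot.capture("wrist")
Z=lambda x,y:(x/5.5+265,y/5.5+125)
C=[at(p,*Z(*c),111,s) for c in((237,235),(268,510),(320,215),(345,510))];print(C)
for i in(0,2): d=C[i+1]-C[i];print(np.degrees(np.arctan2(d[1],d[0])))
print("pred wing top corners at guess")
for psi in(-.62,-.7,-.78):
  u=np.array([np.cos(psi),np.sin(psi),0]);v=np.array([-u[1],u[0],0])
  for x,y in((466.5,-20),): print(psi,[((proj(p,np.array([x,y,111])+i*28*u+j*8*v,s)-[265,125])*5.5).round() for i,j in((1,1),(1,-1),(-1,-1),(-1,1))])
```

```text
[array([493.2, -24.4, 111. ]), array([450. ,   1.7, 111. ]), array([487.4, -38. , 111. ]), array([441.6,  -9.5, 111. ])]
148.86102756302114
148.10720414850442
pred wing top corners at guess
-0.62 [array([259., 213.]), array([352., 211.]), array([356., 518.]), array([268., 520.])]
-0.7 [array([272., 210.]), array([365., 215.]), array([344., 521.]), array([256., 516.])]
-0.78 [array([285., 207.]), array([377., 220.]), array([332., 524.]), array([244., 512.])]
```

View pics/b_z2.png

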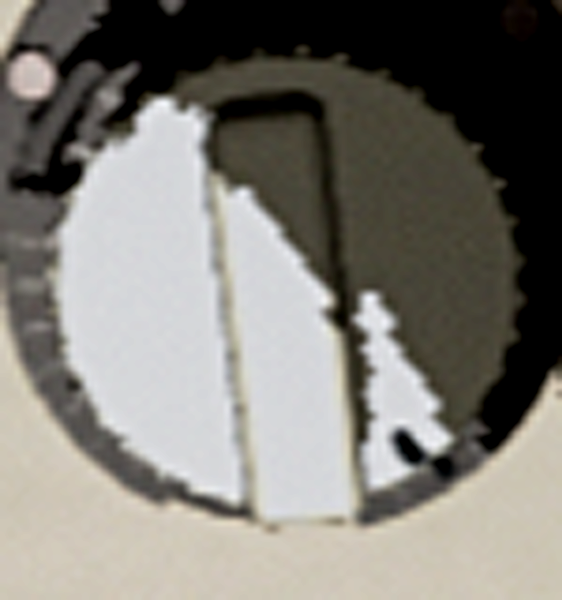

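Run:
```python
from h import *; from rig import robot
from scipy.optimize import least_squares
s=robot.observe();p=robot.capture("wrist")
O=np.array([(x/7.5+280,y/7.5+150) for x,y in((213,108),(325,102),(358,520),(253,524))])
def P(q):
  u=np.array([np.cos(q[2]),np.sin(q[2]),0]);v=np.array([-u[1],u[0],0])
  return np.array([proj(p,np.array([q[0],q[1],111])+i*28*u+j*8*v,s) for i,j in((1,1),(1,-1),(-1,-1),(-1,1))])
r=least_squares(lambda q:(P(q)-O).ravel(),[466,-20,-.55],diff_step=1e-2)
print(r.x,P(r.x)-O)
# pot flange ellipse centre zoom5.5: left75 right 525 top 38
print("wing c tool-frame delta",)
T=Ro.from_euler("xyz",s["tcp_rot"]).as_matrix()
print(s["position"],T.T@(np.array([r.x[0],r.x[1],111])-s["position"]))
```

```text
[467.92104956 -17.58728151  -0.56656729] [[-0.7         0.2       ]
 [ 1.06666667 -0.3       ]
 [ 0.86666667 -0.23333333]
 [-1.13333333  0.33333333]]
wing c tool-frame delta
[467.78694149 -20.92106442 251.30390477] [ -1.90354433  -2.75690073 140.30357731]
```

Call:
servo_tool([
  [0,-0.001,-0.0015,0.03,0,0,-0.075],
  [0,0,0,0.04,0,0,0],
  [0,0,0,0.02,0,0,0],
  [0,0,0,0,0,0,0],
])

```text
t: 4.03
position: [467.0, -19.0, 159.8]
tcp_rot: [3.14, 0.003, -0.569]
force: [0.7, -0.5, 0.1]
grip_width: 85.0
```

Run:
```python
from h import *; from rig import robot
s=robot.observe();p=robot.capture("wrist");cv2.imwrite("pics/c_wrist.png",p["image"])
print(s["t"],s["position"],s["tcp_rot"])
c=proj(p,[467.5,-18.8,111],s);print(c)
u,v=int(c[0]),int(c[1]);a=p["image"][v-60:v+60,u-60:u+60]; print(u-60,v-60)
b=cv2.resize(a,None,fx=5,fy=5,interpolation=cv2.INTER_CUBIC)
b=np.clip((b.astype(float)-60)*1.35,0,255).astype('uint8');cv2.imwrite("pics/c_z.png",b)
```

```text
4.025 [467.017284   -19.02575489 159.82491525] [ 3.14004816e+00  3.00864802e-03 -5.69193358e-01]
[320.5 221.6]
260 161
```

View pics/c_z.png

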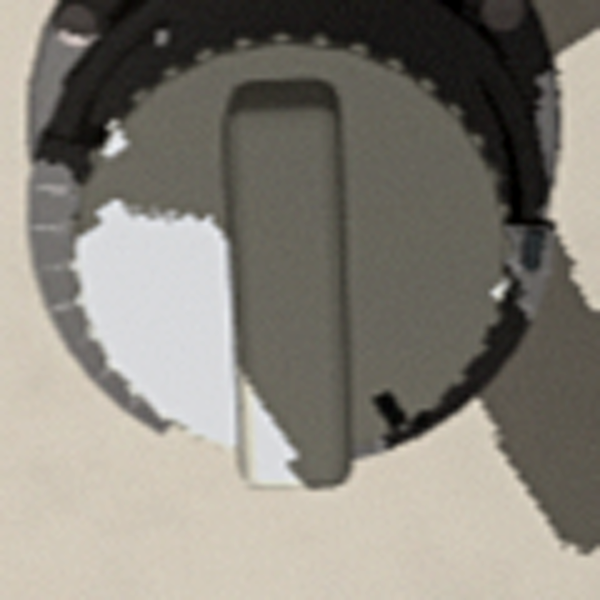

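Run:
```python
from h import *; from rig import robot
from scipy.optimize import least_squares
s=robot.observe();p=robot.capture("wrist")
O=np.array([(x/5+260,y/5+161) for x,y in((224,85),(342,83),(353,485),(240,488))])
def P(q):
  u=np.array([np.cos(q[2]),np.sin(q[2]),0]);v=np.array([-u[1],u[0],0])
  return np.array([proj(p,np.array([q[0],q[1],q[3]])+i*28*u+j*8*v,s) for i,j in((1,1),(1,-1),(-1,-1),(-1,1))])
for f in(0,1):
  r=least_squares(lambda q:(P([*q[:3],q[3] if f else 111])-O).ravel(),[466,-20,-.55,111],diff_step=1e-2)
  print(r.x,(P([*r.x[:3],r.x[3] if f else 111])-O).round(1).tolist())
# disc: rect left 75 right 510, top 45, z~88
print(at(p,293/5+260,235/5+161,88,s))
T=Ro.from_euler("xyz",s["tcp_rot"]).as_matrix()
print(T.T@(np.array([r.x[0],r.x[1],111])-s["position"]))
```

```text
[470.16922411 -17.95279834  -0.5441066  111.        ] [[-0.3, 1.3], [0.5, 1.1], [-0.2, -1.3], [-0.2, -1.3]]
[471.47305955 -18.84346886  -0.54184116 115.84339716] [[-0.7, 0.4], [0.7, 0.1], [0.2, -0.2], [-0.4, -0.2]]
[471.  -18.8  88. ]
[ 2.97085853 -2.2355445  50.40191782]
```

Call:
servo_tool([
  [0,0.0015,-0.0018,0.03,0,0,-0.025],
  [0,0,0,0.03,0,0,0],
  [0,0,0,0.0095,0,0,0],
  [0,0,0,0,0,0,0],
  [150,0,0,0,0,0,0],
  [190,0,0,0,0,0,0],
  [190,0,0,0,0,0,0],
], grip_force=30)

```text
t: 5.0
position: [470.5, -18.5, 92.4]
tcp_rot: [-3.141, -0.001, -0.545]
force: [-0.7, 0.0, 0.1]
grip_width: 32.2
```

Run:
```python
from h import *; from rig import robot
s=robot.observe();p=robot.capture("side");cv2.imwrite("pics/d_s.png",cv2.resize(p["image"][210:360,250:400],None,fx=4,fy=4,interpolation=2))
print(s)
p=robot.capture("wrist");cv2.imwrite("pics/d_w.png",p["image"])
```

```text
{'t': 5.0, 'qpos': array([-1.17601974e-01, -7.98096646e-03,  1.74425961e+00, -1.06910941e-04,
        1.40419561e+00,  1.99833929e+00]), 'joint_vel': array([-0.00064988,  0.00249462,  0.00403262, -0.00015722, -0.00266324,
        0.00095764]), 'effort': array([-6.77907810e-04, -3.34236646e+01, -3.37620020e+01, -1.26149744e-04,
       -1.87557132e-03, -3.92990660e-04]), 'position': array([470.45892505, -18.45648965,  92.40576007]), 'tcp_rot': array([-3.14122488e+00, -1.06145577e-03, -5.45127462e-01]), 'force': array([-0.68434381,  0.04538406,  0.09104549]), 'torque': array([ 0.02761464, -0.00860134,  0.00339142]), 'grip_width': 32.23713170052556}
```

View pics/d_s.png

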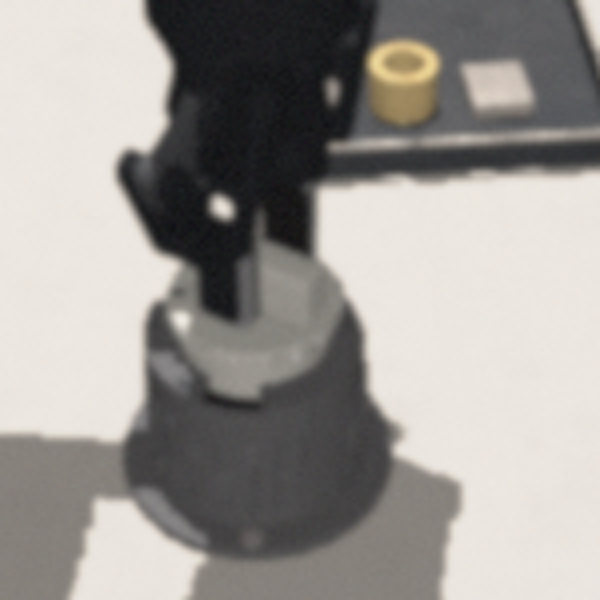

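View pics/d_w.png

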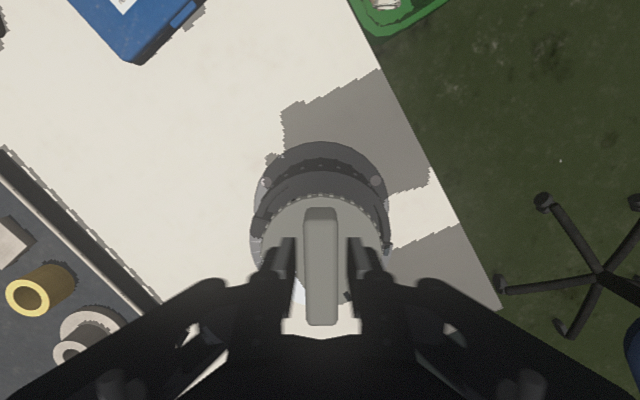

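Call:
servo_tool([
  [225,0,0,0.0015,0,0,0],
  [255,0,0,0,0,0,0],
  [255,0,0,0,0,0,0],
  [255,0,0,0,0,0,0],
], grip_force=50)

```text
t: 5.6
position: [470.4, -18.4, 91.1]
tcp_rot: [-3.141, -0.001, -0.545]
force: [-1.7, 0.6, 6.3]
grip_width: 14.9
```

Call:
servo_tool([
  [255,0,0,0.002,0,0,0],
  [255,0,0,0.002,0,0,0],
  [255,0,0,0.002,0,0,0],
  [255,0,0,0,0,0,0],
], grip_force=60)

```text
t: 6.1
position: [470.4, -18.4, 85.3]
tcp_rot: [-3.141, -0.001, -0.545]
force: [-3.5, 0.6, 9.1]
grip_width: 14.9
```

Call:
servo_tool([
  [255,0,0,0.0007,0,0,0],
  [255,0,0,0,0,0,-0.1],
  [255,0,0,0,0,0,-0.1],
  [255,0,0,0,0,0,0],
])

```text
t: 6.6
position: [471.4, -18.5, 85.3]
tcp_rot: [-3.141, -0.003, -0.344]
force: [-0.4, 0.7, 8.5]
grip_width: 14.6
```

Run:
```python
from h import *; from rig import robot
s=robot.observe();print(s["position"],s["tcp_rot"],s["force"],s["torque"])
p=robot.capture("wrist");cv2.imwrite("pics/e_w.png",p["image"])
```

```text
[471.35198065 -18.47046777  85.30094036] [-3.1407145  -0.00344044 -0.34395608] [-0.43683096  0.70867909  8.45512869] [0.11063207 0.15295621 0.15673294]
```

View pics/e_w.png

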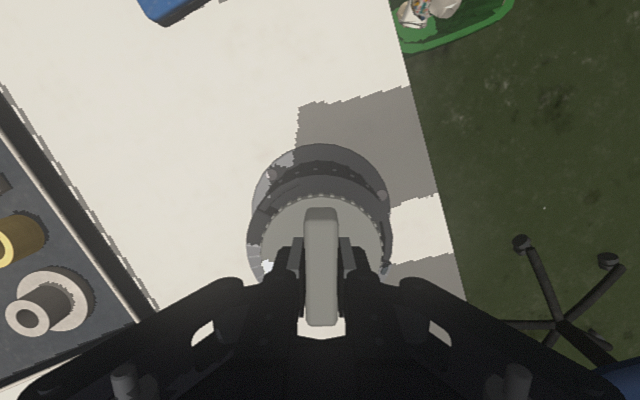

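Call:
servo_tool([
  [255,0,0,0.0005,0,0,-0.14],
  [255,0,0,0,0,0,-0.14],
  [255,0,0,0,0,0,-0.14],
  [255,0,0,0,0,0,-0.14],
  [255,0,0,0,0,0,-0.14],
  [255,0,0,0,0,0,0],
  [255,0,0,0,0,0,0],
])

```text
t: 7.52
position: [470.8, -17.4, 84.4]
tcp_rot: [-3.14, -0.003, 0.355]
force: [-2.3, 5.9, 8.1]
grip_width: 15.1
```

Run:
```python
from h import *; from rig import robot
s=robot.observe();print(s["position"],s["tcp_rot"],s["force"],s["torque"],s["qpos"])
p=robot.capture("wrist");cv2.imwrite("pics/f_w.png",p["image"])
```

```text
[470.80164057 -17.42152576  84.3718529 ] [-3.14044594e+00 -2.50953043e-03  3.55379578e-01] [-2.27260929  5.94522181  8.09170399] [0.93292282 0.38404104 0.01449772] [-1.16681337e-01  1.51581105e-03  1.75187184e+00  2.19969921e-03
  1.38649181e+00  1.09833270e+00]
```

View pics/f_w.png

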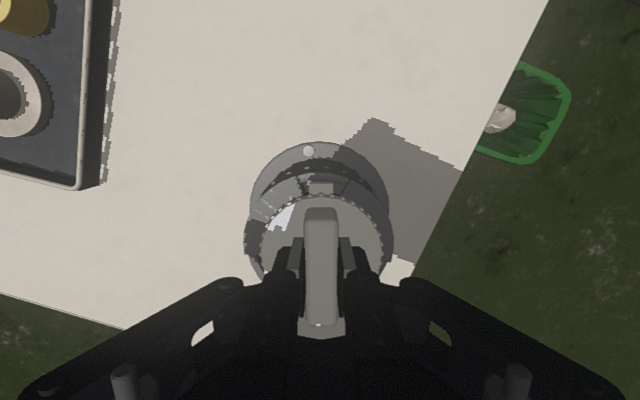

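Call:
servo_tool([
  [255,0,0,0,0,0,-0.03],
  [255,0,0,0,0,0,0.02],
  [255,0,0,-0.004,0,0,0],
  [255,0,0,-0.005,0,0,0],
  [255,0,0,-0.005,0,0,0],
  [255,0,0,-0.005,0,0,0],
  [255,0,0,0,0,0,0],
])

```text
t: 8.45
position: [470.1, -18.7, 102.2]
tcp_rot: [3.141, 0.0, 0.365]
force: [-0.6, 0.2, -1.4]
grip_width: 14.5
```

Call:
servo_tool([
  [255,0,0,-0.01,0,0,0],
  [255,0,0,-0.015,0,0,0],
  [255,0,0,-0.02,0,0,0],
  [255,0,0,-0.03,0,0,0],
  [255,0,0,-0.02,0,0,0],
  [255,0,0,0,0,0,0],
])

```text
t: 9.2
position: [471.1, -18.6, 199.6]
tcp_rot: [3.139, -0.004, 0.365]
force: [0.3, 0.1, -0.6]
grip_width: 14.7
```

Run:
```python
from h import *; from rig import robot
s=robot.observe();print(s["t"],s["position"],s["tcp_rot"],s["force"],s["grip_width"])
p=robot.capture("side");cv2.imwrite("pics/g_s.png",p["image"][100:400,150:550])
p=robot.capture("top");cv2.imwrite("pics/g_t.png",p["image"])
```

```text
9.2 [471.06109612 -18.60393107 199.56439854] [ 3.13928802 -0.00396239  0.36469838] [ 0.28154303  0.14298927 -0.60198932] 14.651974442163525
```

View pics/g_s.png

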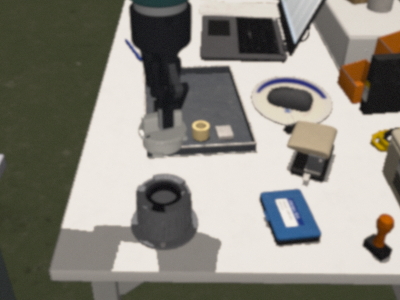

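Call:
servo_tool([
  [255,0.01,-0.02,0,0,0,0],
  [255,0.0215,-0.0417,0,0,0,0],
  [255,0.0215,-0.0417,0,0,0,0],
  [255,0.0215,-0.0417,0,0,0,0],
  [255,0.0215,-0.0417,0,0,0,0],
  [255,0.0215,-0.0417,0,0,0,0],
  [255,0.0215,-0.0417,0,0,0,0],
  [255,0.0215,-0.0417,0,0,0,0],
  [255,0.016,-0.032,0,0,0,0],
  [255,0,0,0.03,0,0,0],
  [255,0,0,0.03,0,0,0],
  [255,0,0,0.03,0,0,0],
  [255,0,0,0,0,0,0],
  [255,0,0,0,0,0,0],
])

```text
t: 11.05
position: [512.6, 365.9, 107.9]
tcp_rot: [-3.142, -0.001, 0.365]
force: [0.3, -0.3, -1.2]
grip_width: 14.8
```

Run:
```python
from h import *; from rig import robot
s=robot.observe();print(s["t"],s["position"],s["tcp_rot"],s["force"],s["grip_width"])
p=robot.capture("side");cv2.imwrite("pics/h_s.png",cv2.resize(p["image"][60:280,250:450],None,fx=2.7,fy=2.7))
p=robot.capture("top");cv2.imwrite("pics/h_t.png",p["image"])
p=robot.capture("wrist");cv2.imwrite("pics/h_w.png",p["image"])
```

```text
11.05 [512.61423891 365.94423235 107.94018648] [-3.14156966e+00 -7.99926907e-04  3.64771707e-01] [ 0.3226464  -0.2548     -1.15141226] 14.758223997428054
```

View pics/h_s.png

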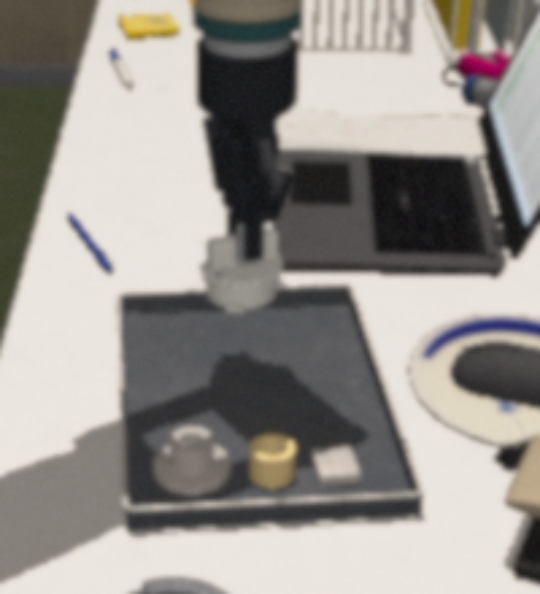

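View pics/h_w.png

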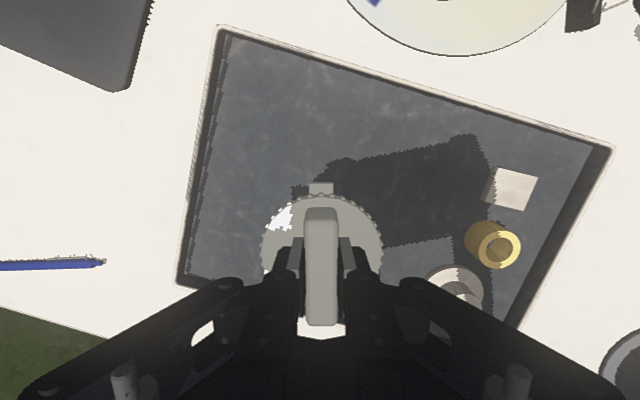

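Call:
servo_tool([
  [255,0,0,0.02,0,0,0],
  [255,0,0,0.02,0,0,0],
  [255,0,0,0.018,0,0,0],
  [255,0,0,0.008,0,0,0],
  [255,0,0,0.004,0,0,0],
  [255,0,0,0,0,0,0],
  [255,0,0,0,0,0,0],
])

```text
t: 12.08
position: [512.7, 366.1, 37.9]
tcp_rot: [-3.141, -0.001, 0.365]
force: [0.1, -0.6, -0.2]
grip_width: 14.4
```

Call:
servo_tool([
  [255,0,0,0.002,0,0,0],
  [255,0,0,0.0015,0,0,0],
  [255,0,0,0,0,0,0],
])

```text
t: 12.45
position: [512.2, 365.8, 33.4]
tcp_rot: [3.141, 0.0, 0.365]
force: [0.5, 0.5, 0.2]
grip_width: 14.8
```

Call:
servo_tool([
  [255,0,0,0.001,0,0,0],
  [255,0,0,0.0005,0,0,0],
  [255,0,0,0,0,0,0],
])

```text
t: 12.82
position: [512.4, 365.9, 32.7]
tcp_rot: [3.142, -0.0, 0.365]
force: [-2.0, -1.7, 4.2]
grip_width: 14.6
```

Call:
servo_tool([
  [255,0,0,0.0003,0,0,0],
  [215,0,0,0,0,0,0],
  [200,0,0,0,0,0,0],
  [150,0,0,0,0,0,0],
  [100,0,0,0,0,0,0],
  [100,0,0,0,0,0,0],
], grip_force=20)

```text
t: 13.58
position: [512.3, 365.8, 31.6]
tcp_rot: [3.141, 0.0, 0.365]
force: [0.5, -0.4, -0.1]
grip_width: 51.8
```

Run:
```python
from h import *; from rig import robot
s=robot.observe();print(s["t"],s["position"],s["force"],s["grip_width"])
p=robot.capture("wrist");cv2.imwrite("pics/i_w.png",p["image"])
```

```text
13.575 [512.28283014 365.81824822  31.59460122] [ 0.53335984 -0.40893729 -0.10591112] 51.82744149524064
```

View pics/i_w.png

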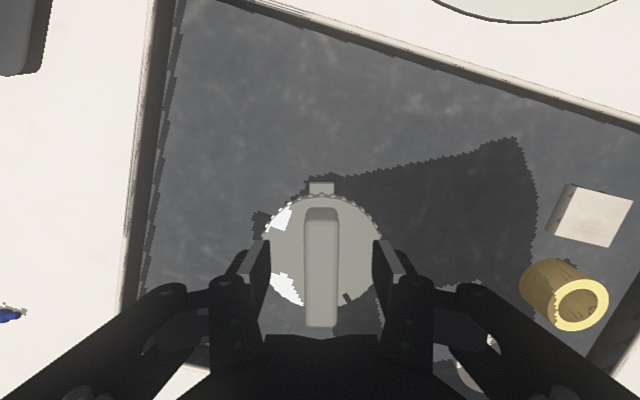

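The fingers stand clear of the wing on both sides (pads at columns 268 and 372, wing at 304–338). Next I lift straight up.

Call:
servo_tool([
  [100,0,0,-0.008,0,0,0],
  [100,0,0,-0.015,0,0,0],
  [100,0,0,-0.03,0,0,0],
  [100,0,0,-0.05,0,0,0],
  [100,0,0,-0.05,0,0,0],
  [100,0,0,-0.02,0,0,0],
  [100,0,0,0,0,0,0],
])

```text
t: 14.5
position: [513.1, 366.3, 208.2]
tcp_rot: [-3.141, -0.006, 0.365]
force: [0.5, 0.4, 0.1]
grip_width: 51.9
```

Run:
```python
from h import *; from rig import robot
s=robot.observe();print(s["t"],s["position"],s["force"],s["grip_width"])
p=robot.capture("side");cv2.imwrite("pics/j_s.png",cv2.resize(p["image"][60:360,230:450],None,fx=2,fy=2))
for t in ("flange_mid","bushing_mid","block_mid","cap_wing"): print(t,[(r["rect"],r["confidence"]) for r in robot.find_in(t,p)][:1])
w=robot.capture("wrist");cv2.imwrite("pics/j_w.png",w["image"])
r=robot.find_in("cap_wing",w);print(r[:1])
```

```text
14.5 [513.09497948 366.31135839 208.20669613] [0.53664448 0.39560661 0.11799339] 51.859441990131785
flange_mid [([308.7, 216.4, 337.2, 240.6], 0.67)]
bushing_mid [([343.3, 222.8, 360.6, 238.6], 0.83)]
block_mid [([369.0, 224.5, 383.6, 240.1], 0.49)]
cap_wing [([327.3, 177.0, 352.2, 205.3], 0.77)]
[{'rect': [291.0, 149.0, 352.4, 215.8], 'confidence': 0.61}]
```

View pics/j_s.png

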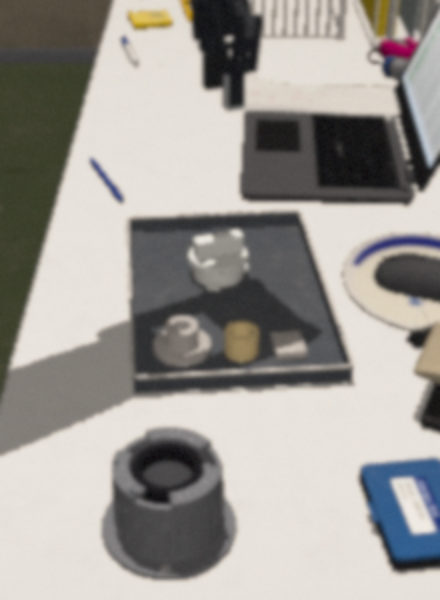

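View pics/j_w.png

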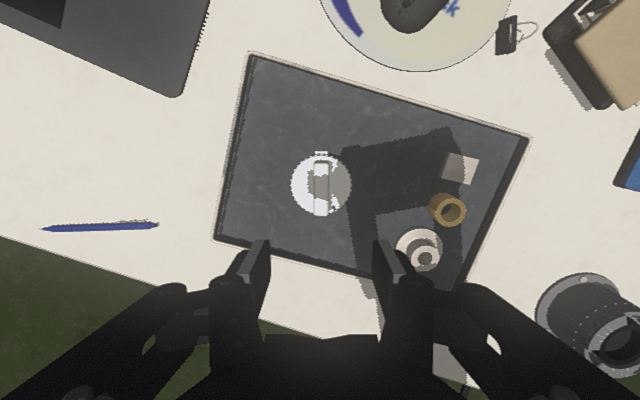

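The cap stands upright on the empty tray floor (wrist picture around (320,185)). The three parts are where they were and the pot is open.

Run:
```python
from rig import robot
print(robot.close_job())
```

```text
the job is handed in; nothing more can be done
None
```

I opened the pot, set the cap down in the empty end of the tray, let go of it and handed the job in at about 14.7 s of the 48 s allowed. The hand-in gave no verdict.

**Opening:** I gripped the wing and pushed down about 6–7 mm, with 8–9 N on the tool. I then turned the cap about 52° anticlockwise while it was held down, and lifted it straight out.

**Placing:** I set the cap down slowly about 55 mm from the tray's centre, towards the empty end. The floor was felt at 4 N, at tool height 32.7 mm against the 32 mm I expected.

**Last checks:**
- The final pictures show the cap upright and flat on the floor, the pot open, and the gripper clear about 200 mm above the desk with almost no force on it.
- The networks found the flange, bushing and block within about 4 pixels of where they were at the start (the flange's right edge moved most), which is within their scatter.

**Disagreement:** Before the grasp, the camera estimates of the cap's position differed by about 4 mm along the wing. The grip was centred across the wing, so this did not matter.

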